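# Close and lock the cam-lock tube vise on a square tube

## Task

A length of square steel tube lies loosely in the bench vise, but the sliding jaw is locked back by the cam lever with the red knob. Swing the lever all the way out so that the cam turns to its low point and frees the jaw, push the jaw forward until the tube sits snug between it and the fixed jaw, then swing the lever all the way back to lock the jaw there. Do it all by pushing with the fingertips: do not grip the knob, pick nothing up, do not push the tube yourself, and leave the offcut, the tin and the try square alone.

Things in the scene. Friction and masses are not known exactly. Their poses are not given: they have to be found in the camera images.
- vise: Green bench vise, fixed; its place and yaw vary. Origin mid-width on the bench top. Its +x: closing direction of the sliding jaw (away from the robot), +y left, z up. Base x -165 to +135 mm, y +-75 mm; bed 30 mm high. Fixed jaw's face at x = 85 mm, 150 mm wide, top at 76 mm. Guide strips along x at y = +-35 to +-52 mm, x -160 to +20 mm, tops at 44 mm. Nothing on it is higher than 93 mm.
- jaw_face (a point): Middle of the flat clamping face of the sliding jaw (steel plate 90 mm wide in y, top 79 mm above the bench), 62 mm above the bench; moves with the jaw. In the vise frame y = 0 and x = -30 mm plus joint jaw (45 mm when closed on the tube).
- jaw (a joint): Travel of the sliding jaw along vise +x, m: 0 fully back, 0.075 closed on the 40 mm tube against the fixed jaw. Starts at 0.005 to 0.035. With the cam at its low point it slides with about 3 N (7 to 11 N when it also pushes the tube) and stays where it is left, no spring. With the cam locked it holds against 40 N.
- jaw_back (a point): Middle of the flat rear (robot-side) face of the sliding jaw's upright, where it is pushed, 62 mm above the bench, 20 mm behind the clamping face. That face is 90 mm wide (y) and free from 45 to 80 mm above the bench; behind it lie only the jaw's flat tongue and the guide strips, tops at 44 mm.
- cam (a joint): Angle of the cam plate and its lever about a vertical pivot, rad. 0 = locked, lever points along vise -x; grows clockwise seen from above to the stop at 1.70 = released, lever points to vise +y. The jaw is free beyond 0.5; the cam's low side begins at 1.05. Starts at 0 to 0.06. Takes about 5 N at the knob near the locked end, 1 to 2 N elsewhere; stays where it is left.
- cam_pivot (a point): Point on the cam's vertical pivot axis, 60 mm above the bench, at vise x = -50, y = 75 mm (fixed). The hub around it is 20 mm in diameter, its nut's top 70 mm above the bench.
- lever_knob (a point): Centre of the upright round red knob at the end of the cam lever: 95 mm from the pivot axis, 74 mm above the bench. Knob 25 mm in diameter, 57 to 92 mm above the bench. Lever bar between hub and knob: 13 mm wide, 50 to 59 mm above the bench. At joint value c it points from the pivot along (-cos c, sin c) in vise x, y.
- tube: Square steel tube 40 x 40 x 300 mm, about 0.7 kg, loose, lying across the vise bed along vise y between the jaws; starts 4 to 11 mm short of the fixed jaw, slightly skew. Origin: centre of its underside, 30 mm above the bench (top at 70 mm); its y is its long axis. Snug against the fixed jaw its origin is at vise x = 65 mm.
- offcut: Bystander: short offcut of the same square tube, 40 x 40 x 60 mm, standing on its end on the bench to the right of the vise. Origin: centre of its underside.
- tin: Bystander: round yellow tin with a bare metal lid, 63 mm in diameter, 64 mm tall, on the bench to the left of the vise behind the lever's reach. Origin: centre of its underside.
- try_square: Bystander: steel try square lying flat on the bench to the right of the vise; stock 75 x 18 x 16 mm along its x, blade 100 x 22 x 4 mm along its y. Origin: centre of the stock's underside.

How it is judged:
By the outcome, as a careful person would: the job done as asked, in the order asked, and still so for the second after the job is handed in, with the robot touching nothing.
It also fails if it takes over 72 s, if anything falls off the work surface, if the arm or the gripper's body presses on something with over 40 N, if the wrist force passes 120 N, or if a joint passes its speed limit or range.

## Robot

A 6-joint arm with a two-finger parallel gripper is mounted at the origin on the work surface. World frame = base frame: x ahead of the robot, y to its left, z up, the work surface at z = 0. Lengths are in m, angles in rad, forces in N, time in s.
With the tool pointing down it reaches from about 0.35 to 0.775 m from the base axis. Payload 5.5 kg.
Tool frame: the origin (TCP) lies at the very end of the fingers, on their centre line; the grasp point (between the pads) lies 19 mm behind it; x points along the fingers, y is the direction in which the jaws open and shut, and the axes are right-handed (so a half turn about x gives the same grasp; the last joint's range is limited). The gripper opens to 85 mm and grips with 20 to 120 N. Pads are 22 mm wide; open, the fingers measure 114 mm over their backs; the gripper's body (76 mm by 85 mm) begins 54 mm behind the grasp point. The pads swing forward as they close: fully open they stand 13 mm farther back than shut.
Start: joints at [-1.419, 0.313, 0.046, 1.304, 0, 1.431], TCP at [0.165, -0.551, 0.231] pointing down, gripper open.
Joint ranges: [-2.76, 2.76], [-0.86, 1.69], [-1.03, 1.26], [-2.2, 2.34], [-1.47, 1.5], [-3.14, 3.14]. Speed limits (rad/s): [2.57, 2.57, 3.14, 3.14, 3.14, 3.14].

## Interface

Orientations are given as a unit quaternion [w, x, y, z].
In Python, from workcell import readout, cams, env, finder gives the robot as it stands.
- The arm moves only by the tool drive_tool, never from a script. Its argument "moves" is a list that holds one entry, the list of rows, each a list of 7 numbers: the shift along the tool's x, y, z in m, then the turn, a rotation vector about the tool's x, y, z in rad, then the closure in counts, from 0 (fully open) to 255 (shut). A call has exactly 5 rows; each row is the pose to reach, as a shift and turn from the pose measured when the call began, along the tool's axes at that moment; what a row does not reach only later rows make up. A row lasts 1/8 s, in which the tool goes at most 62.5 mm and 10.7 degrees, less where a joint would pass 70% of its speed; a pose out of reach is approached as far as the arm can. A call with a gripper value outside its range is refused whole. The fingers move at their own pace and stop on an object; "squeeze" is the grip in N (left out, the last holds). Time passes only in rows, so rows that repeat a pose let the fingers close, or fill a call up. It gives the time, the measured TCP pose, the force and the opening at its end, in the units of the state.
- readout.get_state(): the state, without advancing time (a new reading comes with each control period).
- cams.read_camera(name): name is "scene" or "top"; returns the picture (384x512x3 uint8, blue, green, red); there is no depth.
- cams.camera_params(name): a dict with "mtx" (3x3 intrinsics, pixels), "R" (3x3) and "t" (3): a world point X has camera coordinates R X + t. Camera axes: x right, y down, z forward; pixel columns grow to the right and rows downward; lengths in m; the calibration is good to about 2 mm. A picture is of the moment at which its call begins. camera_params takes no time and is no camera call.
- env.hand_in(): hands the job in, once; it reports no verdict.
Trained networks look in the newest picture that a camera, given by its name, has taken for a name from the list of things; names that differ only in an ending like _2 or _b are one class to them, and where a whole thing is asked for, a point or a joint stands for the part that bears it (a point fixed in the world has none). Each returns a list of dicts, best first, with "conf" (0 to 1); they miss things now and then, are a little off and sometimes report something else, mostly with a low value. They report only what shows in the picture. A call takes as long as a camera call.
- finder.regions_of(camera, name): "pixels" (384x512 bool, what is visible of it) and "point" ([column, row] in pixels, amid what is visible of it).
The state is a dict: "clock": time; "joint_pos": joint angles; "qvel": joint speeds; "tau": joint torques, N m; "tcp_pos": TCP position; "orientation": TCP orientation; "wrist_force": force on the tool from outside, world axes, zero at the start; "ft_torque": the same for the moment, N m; "finger_gap": finger opening in m.
Only numpy, scipy, OpenCV 4.12 (cv2) and the standard library are available. Lean on these libraries where they do the work, as an engineer would, in place of code of your own. Each camera call takes 0.05 s, during which the arm holds its last target.

## Working session

There is one attempt and no reset: what is moved stays moved. The work goes in short steps, Python scripts to look and compute and a tool call to move; the robot and the scene stay as the last step left them, time stands still between calls to the robot, and variables do not carry over. Pictures are saved under pics/ and viewed, and the job is handed in when it is done.

Besides the shell and the picture viewer there is one more tool, called in YAML: its name, and indented under it one key for each argument. drive_tool: Moves the arm, as the interface text tells. Its arguments: {"type":"object","properties":{"moves":{"type":"array"},"squeeze":{"type":"number"}},"required":["moves"]}

```bash
ls; mkdir -p pics; python3 - <<'E'
from workcell import readout,cams,env,finder
import cv2,json
print(readout.get_state())
for n in("scene","top"):
    im=cams.read_camera(n); cv2.imwrite(f"pics/{n}0.png",im)
    p=cams.camera_params(n); print(n,p)
E
```

```text
pics
{'clock': 0.0, 'joint_pos': array([-1.41860648e+00,  3.14004265e-01,  4.49695760e-02,  1.30358712e+00,
        1.54034862e-06,  1.43122111e+00]), 'qvel': array([ 1.72128001e-03, -1.39674050e-03,  1.77401314e-04, -9.69881175e-04,
        1.00326287e-04, -9.75669076e-05]), 'tau': array([ 1.26029377e-04, -4.80622065e+01,  2.98534602e+01,  1.92247523e-02,
       -2.69298216e-04, -2.48910588e-06]), 'tcp_pos': array([ 0.16532161, -0.55018866,  0.23040282]), 'orientation': array([-0.10214359, -0.69959208, -0.10343439,  0.69959913]), 'wrist_force': array([-0.08328659, -0.27589007, -0.93547855]), 'ft_torque': array([ 0.00873179, -0.04882556,  0.02648658]), 'finger_gap': 0.0856799273197596}
scene {'mtx': array([[444.61726474,   0.        , 255.06539348],
       [  0.        , 444.61726474, 188.20468302],
       [  0.        ,   0.        ,   1.        ]]), 'R': array([[-0.77642824,  0.63003731, -0.01456614],
       [ 0.34654878,  0.40753723, -0.84487712],
       [-0.52636787, -0.66103434, -0.53476207]]), 't': array([ 0.44291406, -0.14758396,  1.28306672])}
top {'mtx': array([[367.25782704,   0.        , 249.61329097],
       [  0.        , 367.25782704, 192.72202322],
       [  0.        ,   0.        ,   1.        ]]), 'R': array([[ 0.00286148, -0.99996702, -0.00760048],
       [-0.99813012, -0.00239198, -0.06107824],
       [ 0.06105805,  0.00776104, -0.99810404]]), 't': array([0.01342776, 0.60620906, 0.92670032])}
```

View pics/scene0.png

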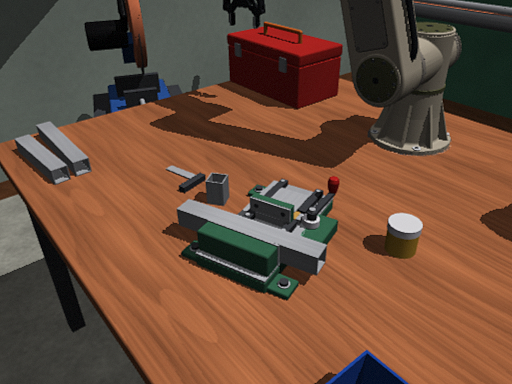

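View pics/top0.png

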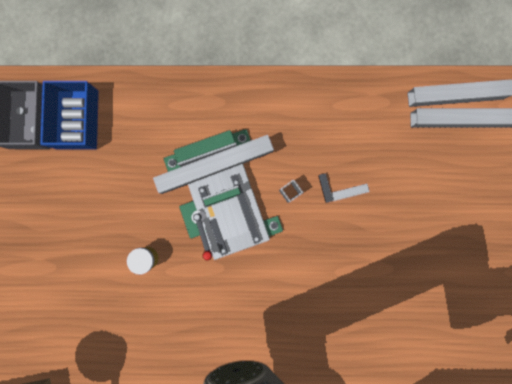

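```bash
cat > h.py <<'E'
import numpy as np,cv2
from workcell import readout,cams,env,finder
def proj(n,X):
    p=cams.camera_params(n); c=np.atleast_2d(X)@p["R"].T+p["t"]; q=c@p["mtx"].T; return q[:,:2]/q[:,2:]
def back(n,uv,z):
    p=cams.camera_params(n); d=p["R"].T@np.linalg.solve(p["mtx"],[uv[0],uv[1],1]); o=-p["R"].T@p["t"]
    return o+d*(z-o[2])/d[2]
E
python3 - <<'E'
from h import *
for n in("top","scene"):
  for k,z in(("lever_knob",.092),("jaw_face",.079),("tube",.07),("vise",.05),("tin",.064),("offcut",.06),("try_square",.01)):
    r=finder.regions_of(n,k)
    for d in r[:2]:
        m=d["pixels"]; ys,xs=np.nonzero(m); 
        print(n,k,round(d["conf"],2),d["point"],m.sum(),xs.min(),xs.max(),ys.min(),ys.max(),back(n,d["point"],z).round(4))
        np.save(f"{n}_{k}.npy",r[0]["pixels"])
E
```

```text
top lever_knob 0.7 [203.8, 230.1] 377 192 211 211 259 [0.513  0.1224 0.092 ]
top lever_knob 0.35 [226.6, 208.5] 1475 203 249 185 239 [0.5641 0.0689 0.092 ]
top jaw_face 0.6 [228.8, 214.2] 1391 203 248 187 238 [0.5507 0.0644 0.079 ]
top tube 0.95 [216.0, 164.8] 2246 153 272 135 192 [0.6713 0.0971 0.07  ]
top tube 0.38 [227.7, 212.9] 1302 204 247 187 238 [0.5538 0.0677 0.07  ]
top vise 0.61 [218.7, 206.6] 7197 163 281 129 259 [0.5695 0.0915 0.05  ]
top tin 0.94 [142.4, 257.5] 713 126 158 246 273 [0.4451 0.2747 0.064 ]
top tin 0.19 [203.9, 230.9] 408 192 212 211 259 [0.5099 0.1258 0.064 ]
top offcut 0.57 [293.9, 187.2] 83 281 301 181 200 [ 0.6175 -0.0942  0.06  ]
top try_square 0.65 [333.8, 189.9] 533 319 368 174 201 [ 0.6146 -0.2033  0.01  ]
scene lever_knob 0.8 [324.6, 205.4] 493 303 339 177 228 [0.5405 0.1725 0.092 ]
scene lever_knob 0.5 [277.3, 208.0] 1392 250 307 189 226 [0.6139 0.1216 0.092 ]
scene jaw_face 0.76 [280.4, 203.2] 1434 250 309 188 226 [0.586  0.0994 0.079 ]
scene tube 0.59 [267.2, 233.2] 3319 178 326 200 274 [0.6593 0.1458 0.07  ]
scene vise 0.74 [264.8, 239.7] 8985 182 339 177 299 [0.6586 0.1383 0.05  ]
scene tin 0.85 [403.1, 234.4] 1402 385 422 213 258 [0.4689 0.3008 0.064 ]
scene offcut 0.89 [214.5, 189.9] 683 206 229 173 205 [ 0.6405 -0.0493  0.06  ]
scene try_square 0.79 [190.9, 176.9] 395 168 205 166 192 [ 0.6086 -0.2027  0.01  ]
```

```bash
python3 - <<'E'
import cv2
a=cv2.imread("pics/top0.png")[120:280,120:300]; cv2.imwrite("pics/topc.png",cv2.resize(a,None,fx=3.6,fy=3.6,interpolation=cv2.INTER_CUBIC))
a=cv2.imread("pics/scene0.png")[165:305,170:350]; cv2.imwrite("pics/scenec.png",cv2.resize(a,None,fx=4,fy=4,interpolation=cv2.INTER_CUBIC))
E
```

```text
(no output)
```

View pics/topc.png

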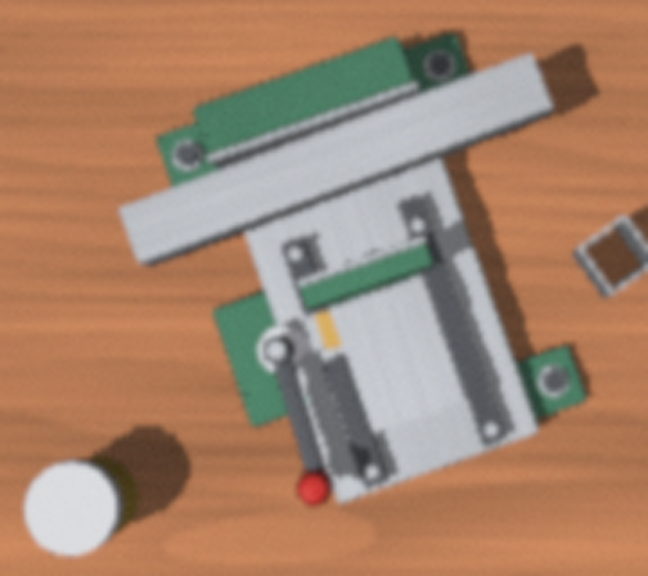

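View pics/scenec.png

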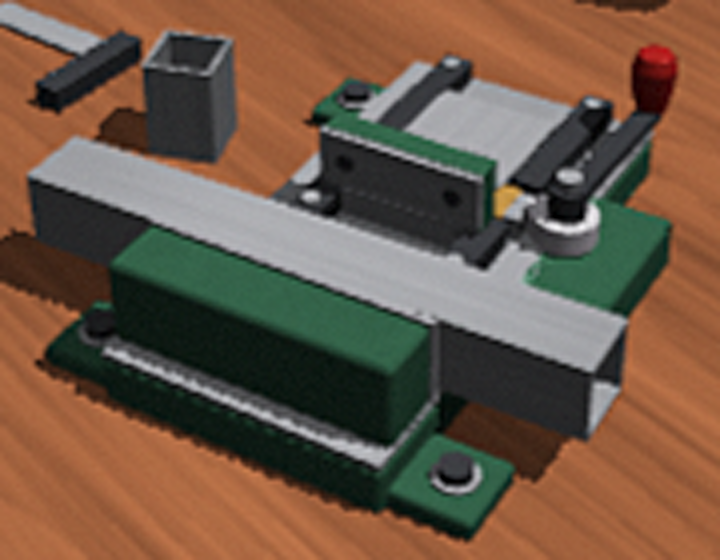

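```bash
cat > fit.py <<'E'
from h import *
from scipy.optimize import least_squares
def red(n,im):
    b,g,r=[im[...,i].astype(int) for i in range(3)]
    m=((r>90)&(g<55)&(b<60)&(r-g>70)).astype(np.uint8)
    k,l,s,c=cv2.connectedComponentsWithStats(m)
    return [(s[i].tolist(),c[i].round(2).tolist()) for i in range(1,k) if s[i][4]>10]
E
python3 - <<'E'
from fit import *
for n in("top","scene"): print(n,[x for x in red(n,cv2.imread(f"pics/{n}0.png")) if 150<x[1][0]<350 and x[1][1]>165])
E
```

```text
top [([204, 252, 7, 7, 22], [208.05, 254.14])]
scene [([329, 176, 10, 8, 54], [334.22, 179.56])]
```

```bash
cat >> fit.py <<'E'
T=lambda x,y:(120+x/3.6,120+y/3.6)
S=lambda x,y:(170+x/4,165+y/4)
def w(p,v): 
    c,s=np.cos(p[2]),np.sin(p[2]); return np.array([p[0]+c*v[0]-s*v[1],p[1]+s*v[0]+c*v[1],v[2]])
E
cat > f1.py <<'E'
from fit import *
def feats(p):
    x,y,yaw,cam,jaw=p[:5]
    kn=lambda z:(-.05-.095*np.cos(cam),.075+.095*np.sin(cam),z)
    return [("top",T(313,488),kn(.084)),("scene",S(655,78),kn(.074)),
     ("top",T(277,350),(-.05,.075,.07)),("scene",S(570,175),(-.05,.075,.07)),
     ("top",T(215,165),(.085,.075,.076)),("top",T(420,90),(.085,-.075,.076)),
     ("top",T(307,312),(-.05+jaw,.045,.080)),("top",T(437,262),(-.05+jaw,-.045,.080)),
     ("scene",S(494,182),(-.03+jaw,.045,.079)),("scene",S(322,135),(-.03+jaw,-.045,.079)),
     ]
def res(p): return np.concatenate([proj(n,w(p,v))[0]-uv for n,uv,v in feats(p)])
f=least_squares(res,[.57,.09,.3,.03,.02],loss="soft_l1")
print(f.x.round(4)); print(res(f.x).reshape(-1,2).round(1).tolist())
p=f.x; np.save("p.npy",p)
for n in("top","scene"):
    im=cv2.imread(f"pics/{n}0.png"); o=(120,120) if n=="top" else (170,165); k=3.6 if n=="top" else 4
    a=cv2.resize(im[o[1]:o[1]+160,o[0]:o[0]+180],None,fx=k,fy=k,interpolation=cv2.INTER_CUBIC)
    def L(pts,c):
        q=proj(n,np.array([w(p,v) for v in pts])); q=((q-o)*k).astype(np.int32); cv2.polylines(a,[q],False,c,1)
    R=lambda x0,x1,y0,y1,z:[(x0,y0,z),(x1,y0,z),(x1,y1,z),(x0,y1,z),(x0,y0,z)]
    L(R(-.165,.135,-.075,.075,0),(255,0,0)); L([(.085,.075,.03),(.085,.075,.076),(.085,-.075,.076),(.085,-.075,.03)],(0,255,255))
    j=p[4]; L(R(-.05+j,-.03+j,-.045,.045,.079),(255,0,255))
    for s in(1,-1): L(R(-.16,.02,s*.035,s*.052,.044),(255,255,0))
    L([(-.05,.075,.055),(-.05-.095*np.cos(p[3]),.075+.095*np.sin(p[3]),.055)],(0,0,255))
    cv2.imwrite(f"pics/fit_{n}.png",a)
E
python3 f1.py
```

```text
[0.6139 0.0894 0.3399 0.0371 0.0185]
[[0.1, 0.6], [-0.2, 0.4], [-0.5, 0.6], [-0.1, -0.3], [-1.5, -0.5], [-0.2, 0.0], [-0.1, -0.2], [-0.9, 1.3], [-3.9, -0.4], [-0.9, -1.8]]
```

View pics/fit_top.png

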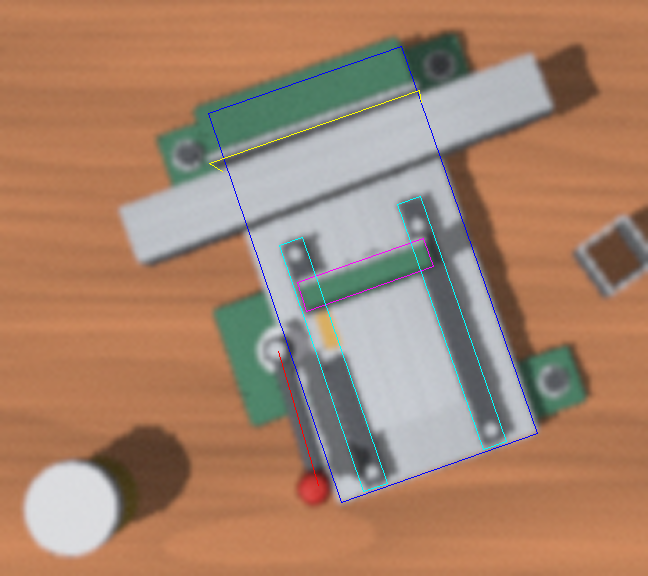

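View pics/fit_scene.png

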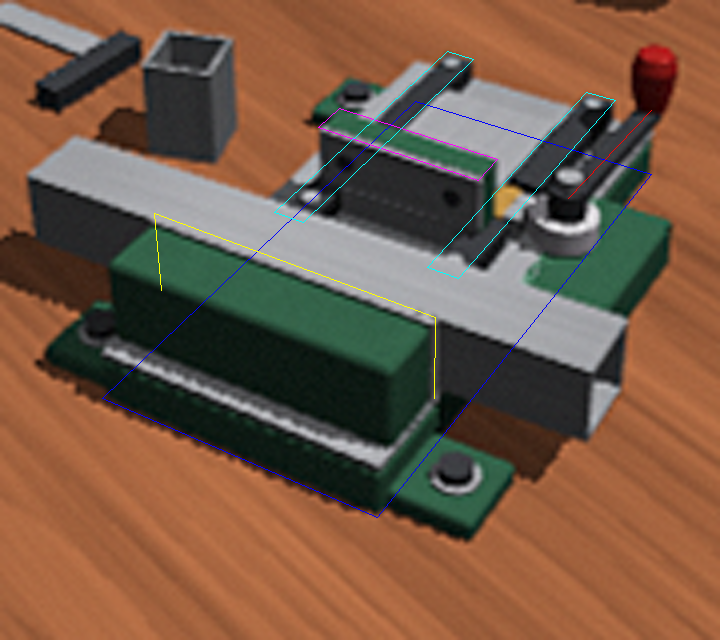

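```bash
cat > plan.py <<'E'
from fit import *
from scipy.spatial.transform import Rotation as Ro
P=np.load("p.npy")
def cur():
    s=readout.get_state(); q=s["orientation"]; return s,s["tcp_pos"],Ro.from_quat([q[1],q[2],q[3],q[0]])
def Rh(h):  # tool x down, tool z at heading h
    z=np.array([np.cos(h),np.sin(h),0]); x=np.array([0,0,-1.]); return Ro.from_matrix(np.column_stack([x,np.cross(z,x),z]))
def show():
    s,p,R=cur(); M=R.as_matrix(); v=np.array([p[0]-P[0],p[1]-P[1]]); c,sn=np.cos(P[2]),np.sin(P[2])
    print("t",round(s["clock"],2),"tcp",p.round(4),"vise",[round(c*v[0]+sn*v[1],4),round(-sn*v[0]+c*v[1],4)],"head",round(np.arctan2(M[1,2],M[0,2]),3),"down",M[:,0].round(3),"F",s["wrist_force"].round(1),"gap",round(s["finger_gap"],3),"q",s["joint_pos"].round(2))
def plan(tg,close=255):
    s,p,R=cur()
    for pos,h in tg:
        d=R.inv().apply(np.array(pos)-p); r=(R.inv()*Rh(h)).as_rotvec()
        print([*(d.round(3)+0.).tolist(),*(r.round(3)+0.).tolist(),close])
def V(x,y,z): return w(P,(x,y,z))
YAW=P[2]
def knobpush(c,gap,z,sgn):
    # sgn +1: pushing to open (c grows); finger centre trailing by gap
    k=np.array([-.05-.095*np.cos(c),.075+.095*np.sin(c)]); t=np.array([np.sin(c),np.cos(c)])
    q=k-sgn*gap*t; return V(q[0],q[1],z), YAW+np.pi/2-c   # heading of tangent t
E
python3 - <<'E'
from plan import *
show(); print(knobpush(0,.0235,.065,1),knobpush(1.7,.0235,.065,1), YAW)
plan([((.25,-.5,.23),0),((.42,-.3,.23),0)])
E
```

```text
t 0.8 tcp [ 0.1654 -0.5507  0.2313] vise [np.float64(-0.6362), np.float64(-0.454)] head -2.85 down [ 0. -0. -1.] F [-0.5 -0.2  0.8] gap 0.085 q [-1.42  0.31  0.05  1.3   0.    1.43]
(array([0.45998796, 0.08961954, 0.065     ]), np.float64(1.91066764601314)) (array([0.49887346, 0.23143058, 0.065     ]), np.float64(0.21066764601314003)) 0.3398713192182433
[0.001, -0.024, -0.096, -2.85, 0.0, 0.0, 255]
[0.001, -0.167, -0.316, -2.85, 0.0, 0.0, 255]
```

```bash
cat >> plan.py <<'E'
def go(pos,dh,n=5,close=255):
    "interpolate in n rows from here"
    s,p,R=cur(); M=R.as_matrix(); h=np.arctan2(M[1,2],M[0,2])
    plan([(p+(np.array(pos)-p)*i/n,h+dh*i/n) for i in range(1,n+1)],close)
E
python3 - <<'E'
from plan import *
go((.37,-.36,.23),.9)
E
```

```text
[0.0, -0.025, -0.05, -0.18, 0.0, 0.0, 255]
[0.001, -0.05, -0.1, -0.36, 0.0, 0.0, 255]
[0.001, -0.074, -0.15, -0.54, 0.0, 0.0, 255]
[0.001, -0.099, -0.201, -0.72, 0.0, 0.0, 255]
[0.001, -0.124, -0.251, -0.9, 0.0, 0.0, 255]
```

drive_tool:
  moves:
    - [[0,-0.025,-0.05,-0.18,0,0,255],[0,-0.05,-0.1,-0.36,0,0,255],[0,-0.074,-0.15,-0.54,0,0,255],[0,-0.099,-0.2,-0.72,0,0,255],[0,-0.124,-0.25,-0.9,0,0,255]]

```text
clock: 1.42
tcp_pos: [0.3703, -0.3588, 0.2316]
orientation: [-0.399, -0.584, -0.398, 0.584]
wrist_force: [-0.1, -1.3, -1.0]
finger_gap: 0.0002
```

```bash
python3 - <<'E'
from plan import *
show()
go((.46,-.1,.23),.9)
E
```

```text
t 1.43 tcp [ 0.3703 -0.3588  0.2316] vise [np.float64(-0.379), np.float64(-0.3414)] head -1.944 down [ 0.001 -0.001 -1.   ] F [-0.1 -1.3 -1. ] gap 0.0 q [-0.93  0.2  -0.11  1.27 -0.    1.02]
[0.0, -0.002, -0.055, -0.18, 0.001, -0.001, 255]
[0.001, -0.004, -0.109, -0.36, 0.001, -0.001, 255]
[0.001, -0.007, -0.164, -0.54, 0.001, -0.001, 255]
[0.001, -0.009, -0.219, -0.72, 0.001, -0.001, 255]
[0.001, -0.011, -0.274, -0.9, 0.001, 0.0, 255]
```

drive_tool:
  moves:
    - [[0,-0.002,-0.055,-0.18,0,0,255],[0,-0.004,-0.109,-0.36,0,0,255],[0,-0.007,-0.164,-0.54,0,0,255],[0,-0.009,-0.219,-0.72,0,0,255],[0,-0.011,-0.274,-0.9,0,0,255]]

```text
clock: 2.05
tcp_pos: [0.4605, -0.098, 0.2317]
orientation: [0.615, 0.351, 0.613, -0.351]
wrist_force: [0.6, 0.4, 0.3]
finger_gap: 0.0001
```

```bash
python3 - <<'E'
from plan import *
show()
pos,h=knobpush(P[3],.036,.18,1);print(pos,h)
go(pos,.9)
E
```

```text
t 2.05 tcp [ 0.4605 -0.098   0.2317] vise [np.float64(-0.2071), np.float64(-0.1256)] head -1.038 down [ 0.001 -0.001 -1.   ] F [0.6 0.4 0.3] gap 0.0 q [-0.38  0.11 -0.21  1.25 -0.    0.66]
[0.46177771 0.08075302 0.18      ] 1.873613830242361
[0.01, 0.018, -0.031, -0.18, 0.002, -0.001, 255]
[0.021, 0.037, -0.061, -0.36, 0.002, 0.0, 255]
[0.031, 0.055, -0.092, -0.54, 0.002, 0.0, 255]
[0.041, 0.073, -0.123, -0.72, 0.002, 0.0, 255]
[0.052, 0.092, -0.153, -0.9, 0.002, 0.0, 255]
```

drive_tool:
  moves:
    - [[0.01,0.018,-0.031,-0.18,0,0,255],[0.021,0.037,-0.061,-0.36,0,0,255],[0.031,0.055,-0.092,-0.54,0,0,255],[0.041,0.073,-0.123,-0.72,0,0,255],[0.052,0.092,-0.153,-0.9,0,0,255]]

```text
clock: 2.68
tcp_pos: [0.4622, 0.0816, 0.1795]
orientation: [0.706, 0.046, 0.705, -0.047]
wrist_force: [0.2, -0.2, 0.1]
finger_gap: 0.0
```

```bash
python3 - <<'E'
from plan import *
show()
pos,h=knobpush(P[3],.036,.15,1);print(pos,h)
go(pos,.92)
E
```

```text
t 2.67 tcp [0.4622 0.0816 0.1795] vise [np.float64(-0.1456), np.float64(0.0432)] head -0.132 down [ 0.002 -0.001 -1.   ] F [ 0.2 -0.2  0.1] gap 0.0 q [ 0.    0.13 -0.32  1.12 -0.    0.14]
[0.46177771 0.08075302 0.15      ] 1.873613830242361
[0.006, 0.0, 0.0, -0.184, 0.002, 0.001, 255]
[0.012, 0.0, 0.0, -0.368, 0.002, 0.001, 255]
[0.018, -0.001, 0.0, -0.552, 0.002, 0.001, 255]
[0.024, -0.001, 0.0, -0.736, 0.002, 0.002, 255]
[0.029, -0.001, 0.0, -0.92, 0.002, 0.002, 255]
```

drive_tool:
  moves:
    - [[0.006,0,0,-0.184,0,0,255],[0.012,0,0,-0.368,0,0,255],[0.018,0,0,-0.552,0,0,255],[0.024,-0.001,0,-0.736,0,0,255],[0.029,-0.001,0,-0.92,0,0,255]]

```text
clock: 3.3
tcp_pos: [0.4621, 0.0806, 0.1504]
orientation: [0.653, -0.274, 0.652, 0.273]
wrist_force: [-0.3, 0.0, 0.0]
finger_gap: -0.0
```

```bash
python3 - <<'E'
from plan import *
show()
pos,h=knobpush(P[3],.036,.11,1);print(pos,h)
go(pos,.92)
E
```

```text
t 3.3 tcp [0.4621 0.0806 0.1504] vise [np.float64(-0.146), np.float64(0.0423)] head 0.794 down [ 0.002 -0.001 -1.   ] F [-0.3  0.   0. ] gap -0.0 q [ 0.    0.15 -0.37  1.05 -0.   -0.79]
[0.46177771 0.08075302 0.11      ] 1.873613830242361
[0.008, 0.0, 0.0, -0.184, 0.001, 0.003, 255]
[0.016, 0.0, 0.0, -0.368, 0.0, 0.003, 255]
[0.024, 0.0, 0.0, -0.552, 0.0, 0.003, 255]
[0.032, 0.0, 0.0, -0.736, 0.0, 0.003, 255]
[0.04, 0.0, 0.0, -0.92, 0.0, 0.003, 255]
```

drive_tool:
  moves:
    - [[0.008,0,0,-0.184,0,0,255],[0.016,0,0,-0.368,0,0,255],[0.024,0,0,-0.552,0,0,255],[0.032,0,0,-0.736,0,0,255],[0.04,0,0,-0.92,0,0,255]]

```text
clock: 3.92
tcp_pos: [0.4623, 0.0806, 0.1102]
orientation: [-0.462, 0.537, -0.461, -0.535]
wrist_force: [-0.2, -0.2, 0.6]
finger_gap: 0.0002
```

```bash
python3 - <<'E'
from plan import *
show()
for n,o,k in(("top",(120,120),3.6),("scene",(170,100),4)):
    im=cams.read_camera(n); cv2.imwrite(f"pics/{n}1.png",cv2.resize(im[o[1]:o[1]+150,o[0]:o[0]+200],None,fx=k,fy=k,interpolation=cv2.INTER_CUBIC))
pos,h=knobpush(P[3],.036,.065,1);print(pos,h)
s,p,R=cur();M=R.as_matrix()
go(pos,h-np.arctan2(M[1,2],M[0,2]))
E
```

```text
t 3.92 tcp [0.4623 0.0806 0.1102] vise [np.float64(-0.1458), np.float64(0.0422)] head 1.72 down [ 0.003 -0.001 -1.   ] F [-0.2 -0.2  0.6] gap 0.0 q [ 0.    0.18 -0.43  0.95 -0.   -1.72]
[0.46177771 0.08075302 0.065     ] 1.873613830242361
[0.009, 0.0, 0.0, -0.032, -0.001, 0.001, 255]
[0.018, 0.0, 0.0, -0.064, -0.001, 0.001, 255]
[0.027, 0.0, 0.0, -0.096, -0.001, 0.001, 255]
[0.036, 0.0, 0.0, -0.128, -0.001, 0.001, 255]
[0.045, 0.0, 0.0, -0.16, -0.001, 0.001, 255]
```

View pics/scene1.png

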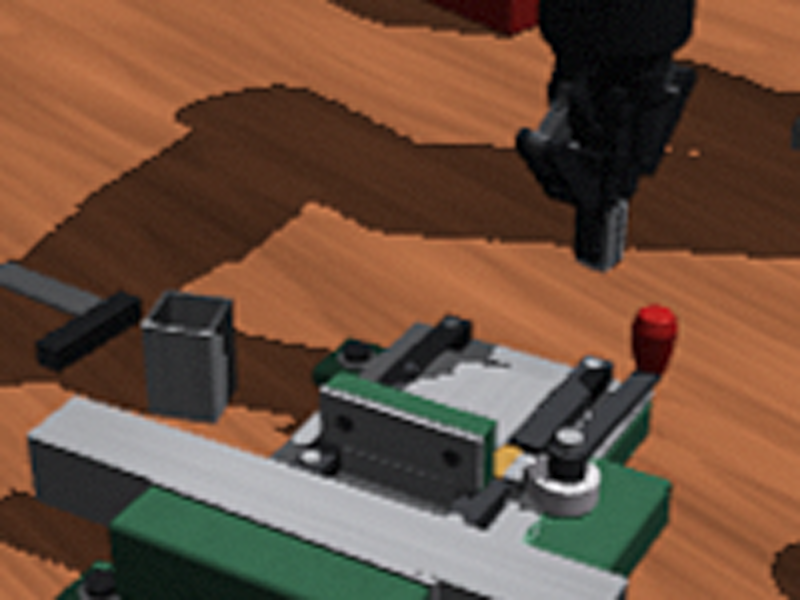

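View pics/top1.png

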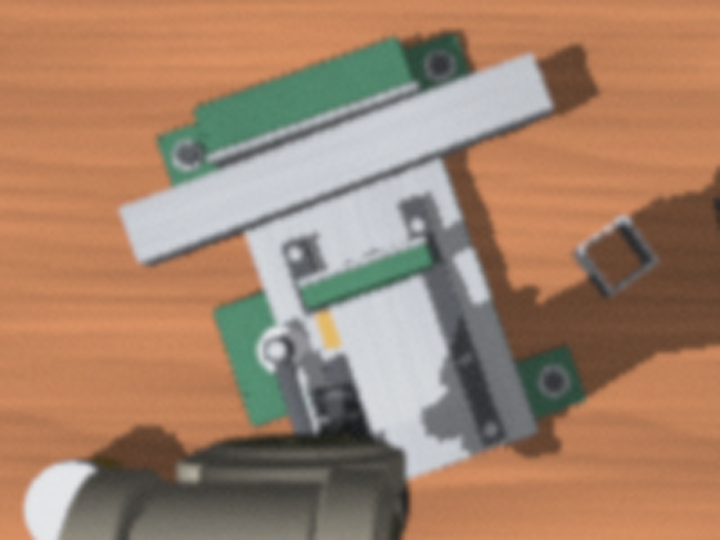

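Scene crop: the closed fingertips (600,265) hang just inside of the red knob (655,340), clear of the guide strip. Descending.

drive_tool:
  moves:
    - [[0.009,0,0,-0.03,0,0,255],[0.018,0,0,-0.06,0,0,255],[0.027,0,0,-0.095,0,0,255],[0.036,0,0,-0.125,0,0,255],[0.046,0,0,-0.155,0,0,255]]

```text
clock: 4.65
tcp_pos: [0.4617, 0.0805, 0.0631]
orientation: [-0.42, 0.57, -0.42, -0.569]
wrist_force: [0.2, 1.1, 0.9]
finger_gap: -0.0004
```

```bash
python3 - <<'E'
from plan import *
show()
plan([knobpush(c,.0235,.065,1) for c in (-.05,.05,.15,.25,.35)])
E
```

```text
t 4.65 tcp [0.4617 0.0805 0.0631] vise [np.float64(-0.1464), np.float64(0.0423)] head 1.871 down [ 0.001 -0.001 -1.   ] F [0.2 1.1 0.9] gap -0.0 q [ 0.    0.23 -0.5   0.83 -0.   -1.87]
[-0.002, -0.003, 0.005, -0.09, -0.001, 0.001, 255]
[-0.002, 0.0, 0.014, 0.01, -0.001, 0.001, 255]
[-0.002, 0.002, 0.024, 0.11, -0.001, 0.001, 255]
[-0.002, 0.003, 0.033, 0.21, -0.001, 0.001, 255]
[-0.002, 0.003, 0.043, 0.31, -0.001, 0.001, 255]
```

drive_tool:
  moves:
    - [[-0.001,-0.001,0.005,0,0,0,255],[-0.002,0,0.014,0.01,0,0,255],[-0.002,0.002,0.024,0.11,0,0,255],[-0.002,0.003,0.033,0.21,0,0,255],[-0.002,0.003,0.043,0.31,0,0,255]]

```text
clock: 5.28
tcp_pos: [0.4466, 0.1206, 0.0655]
orientation: [0.503, -0.498, 0.504, 0.495]
wrist_force: [0.8, -3.1, -1.5]
finger_gap: 0.0001
```

```bash
python3 - <<'E'
from plan import *
show()
plan([knobpush(c,.0235,.065,1) for c in (.45,.55,.65,.75,.85)])
E
```

```text
t 5.28 tcp [0.4466 0.1206 0.0655] vise [np.float64(-0.1473), np.float64(0.0852)] head 1.557 down [ 0.003 -0.003 -1.   ] F [ 0.8 -3.1 -1.5] gap 0.0 q [ 0.09  0.22 -0.51  0.83 -0.   -1.46]
[0.0, 0.002, 0.01, 0.096, -0.003, 0.003, 255]
[0.0, 0.003, 0.02, 0.196, -0.003, 0.003, 255]
[0.0, 0.003, 0.029, 0.296, -0.002, 0.003, 255]
[0.0, 0.002, 0.039, 0.396, -0.002, 0.003, 255]
[0.0, 0.0, 0.049, 0.496, -0.002, 0.003, 255]
```

Force −3 N along y: the knob is being pushed. Continue around the arc.

drive_tool:
  moves:
    - [[0,0.002,0.01,0.096,0,0,255],[0,0.003,0.02,0.196,0,0,255],[0,0.003,0.029,0.296,0,0,255],[0,0.002,0.039,0.396,0,0,255],[0,0,0.049,0.496,0,0,255]]

```text
clock: 5.9
tcp_pos: [0.4472, 0.1702, 0.0659]
orientation: [0.611, -0.358, 0.61, 0.355]
wrist_force: [0.0, -2.3, -0.5]
finger_gap: 0.0002
```

```bash
python3 - <<'E'
from plan import *
show()
im=cams.read_camera("scene");o=(170,100); cv2.imwrite(f"pics/scene2.png",cv2.resize(im[o[1]:o[1]+150,o[0]:o[0]+200],None,fx=4,fy=4))
plan([knobpush(c,.0235,.065,1) for c in (.95,1.05,1.15,1.25,1.35)])
E
```

```text
t 5.9 tcp [0.4472 0.1702 0.0659] vise [np.float64(-0.1302), np.float64(0.1317)] head 1.057 down [ 0.003 -0.004 -1.   ] F [ 0.  -2.3 -0.5] gap 0.0 q [ 0.2   0.25 -0.48  0.85 -0.   -0.86]
[0.001, 0.001, 0.008, 0.094, 0.0, 0.005, 255]
[0.001, 0.002, 0.017, 0.194, 0.001, 0.005, 255]
[0.001, 0.002, 0.027, 0.294, 0.001, 0.005, 255]
[0.001, 0.001, 0.037, 0.394, 0.001, 0.005, 255]
[0.001, -0.001, 0.047, 0.494, 0.001, 0.005, 255]
```

View pics/scene2.png

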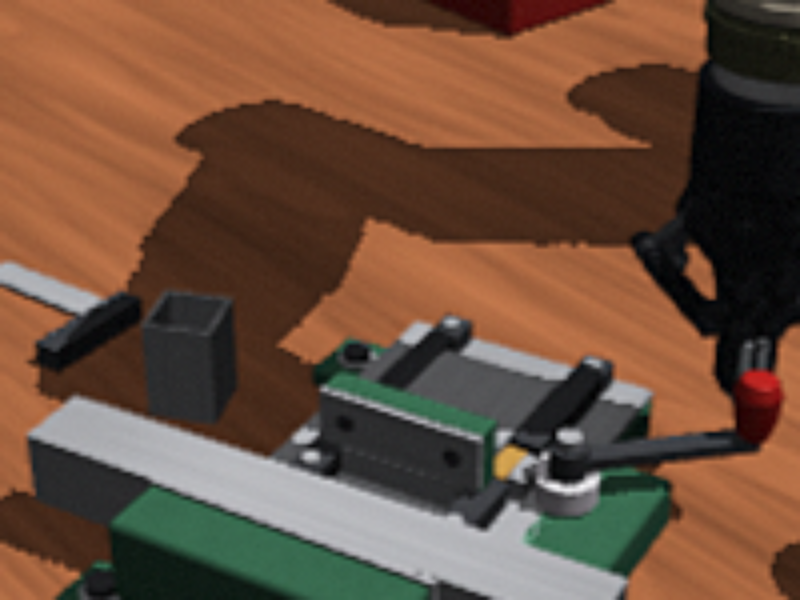

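Lever is about halfway; knob at (757,405) with the fingertips centred behind it. Continue.

drive_tool:
  moves:
    - [[0.001,0.001,0.008,0.094,0,0,255],[0.001,0.002,0.017,0.194,0,0,255],[0.001,0.002,0.027,0.294,0,0,255],[0.001,0.001,0.037,0.394,0,0,255],[0.001,-0.001,0.047,0.494,0,0,255]]

```text
clock: 6.58
tcp_pos: [0.4712, 0.2119, 0.0653]
orientation: [0.681, -0.196, 0.679, 0.194]
wrist_force: [-0.1, -1.6, 0.5]
finger_gap: -0.0004
```

```bash
python3 - <<'E'
from plan import *
show()
plan([knobpush(c,.0235,.065,1) for c in (1.45,1.55,1.63,1.70,1.72)])
E
```

```text
t 6.58 tcp [0.4712 0.2119 0.0653] vise [np.float64(-0.0936), np.float64(0.1631)] head 0.559 down [ 0.004 -0.003 -1.   ] F [-0.1 -1.6  0.5] gap -0.0 q [ 0.27  0.31 -0.38  0.87 -0.   -0.29]
[0.0, 0.001, 0.009, 0.099, 0.002, 0.004, 255]
[0.0, 0.002, 0.019, 0.199, 0.002, 0.004, 255]
[0.0, 0.002, 0.027, 0.279, 0.002, 0.004, 255]
[0.0, 0.002, 0.034, 0.349, 0.002, 0.004, 255]
[0.0, 0.002, 0.036, 0.369, 0.002, 0.004, 255]
```

drive_tool:
  moves:
    - [[0,0.001,0.009,0.1,0,0,255],[0,0.002,0.019,0.2,0,0,255],[0,0.002,0.027,0.28,0,0,255],[0,0.002,0.034,0.35,0,0,255],[0,0.002,0.037,0.37,0,0,255]]

```text
clock: 7.2
tcp_pos: [0.4993, 0.2328, 0.0651]
orientation: [0.704, -0.069, 0.704, 0.066]
wrist_force: [-8.7, -4.4, 5.2]
finger_gap: 0.0001
```

```bash
python3 - <<'E'
from plan import *
show()
im=cams.read_camera("scene");o=(210,100); cv2.imwrite(f"pics/scene3.png",cv2.resize(im[o[1]:o[1]+150,o[0]:o[0]+200],None,fx=4,fy=4))
E
```

```text
t 7.2 tcp [0.4993 0.2328 0.0651] vise [np.float64(-0.0602), np.float64(0.1734)] head 0.19 down [-0.    -0.005 -1.   ] F [-8.7 -4.4  5.2] gap 0.0 q [ 0.29  0.38 -0.29  0.91 -0.    0.1 ]
```

View pics/scene3.png

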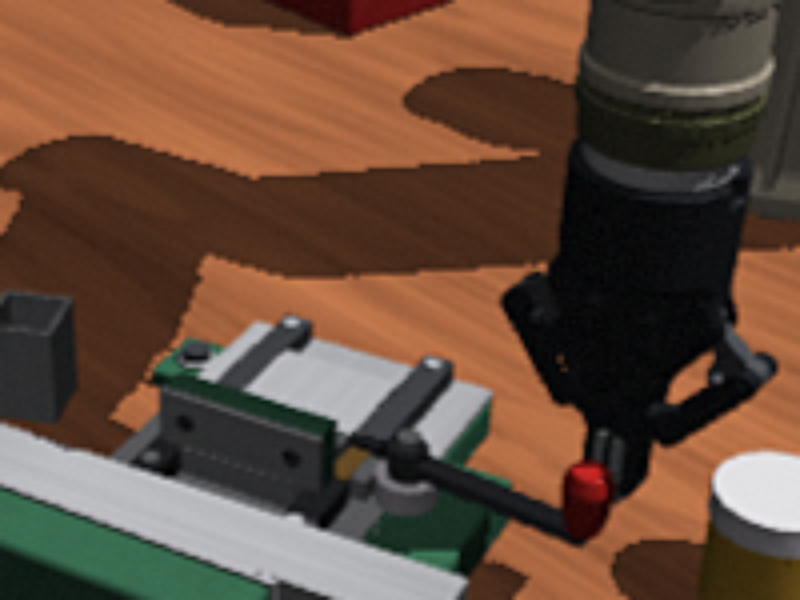

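drive_tool:
  moves:
    - [[0,0,-0.006,0,0,0,255],[0,0,-0.01,0,0,0,255],[-0.025,0,-0.01,0,0,0,255],[-0.05,0,-0.01,0,0,0,255],[-0.07,0,-0.01,0,0,0,255]]

```text
clock: 7.88
tcp_pos: [0.4898, 0.2314, 0.1364]
orientation: [0.704, -0.069, 0.704, 0.066]
wrist_force: [-0.6, 0.5, -0.1]
finger_gap: 0.0001
```

```bash
python3 - <<'E'
from plan import *
show()
im=cams.read_camera("top");o=(120,120); cv2.imwrite(f"pics/top4.png",cv2.resize(im[o[1]:o[1]+150,o[0]:o[0]+200],None,fx=4,fy=4))
im=cams.read_camera("scene");o=(180,150); cv2.imwrite(f"pics/scene4.png",cv2.resize(im[o[1]:o[1]+150,o[0]:o[0]+200],None,fx=4,fy=4))
s,p,R=cur();M=R.as_matrix()
go(V(-.065,0,.12),YAW-np.arctan2(M[1,2],M[0,2]))
E
```

```text
t 7.88 tcp [0.4898 0.2314 0.1364] vise [np.float64(-0.0697), np.float64(0.1753)] head 0.191 down [ 0.001 -0.004 -1.   ] F [-0.6  0.5 -0.1] gap 0.0 q [ 0.3   0.3  -0.21  1.06 -0.    0.1 ]
[0.004, -0.035, 0.006, -0.03, 0.004, 0.004, 255]
[0.007, -0.069, 0.012, -0.06, 0.004, 0.004, 255]
[0.011, -0.104, 0.017, -0.09, 0.004, 0.004, 255]
[0.015, -0.138, 0.023, -0.12, 0.004, 0.004, 255]
[0.018, -0.173, 0.029, -0.15, 0.004, 0.004, 255]
```

View pics/top4.png

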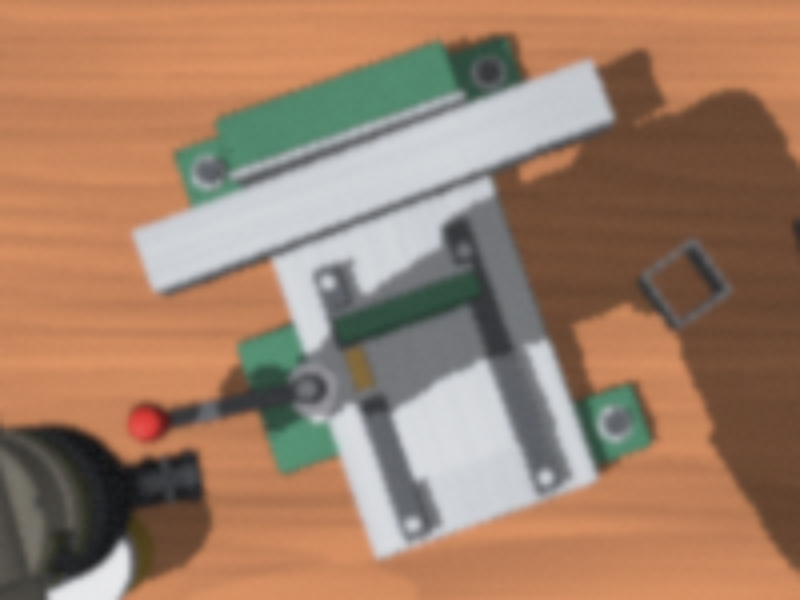

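View pics/scene4.png

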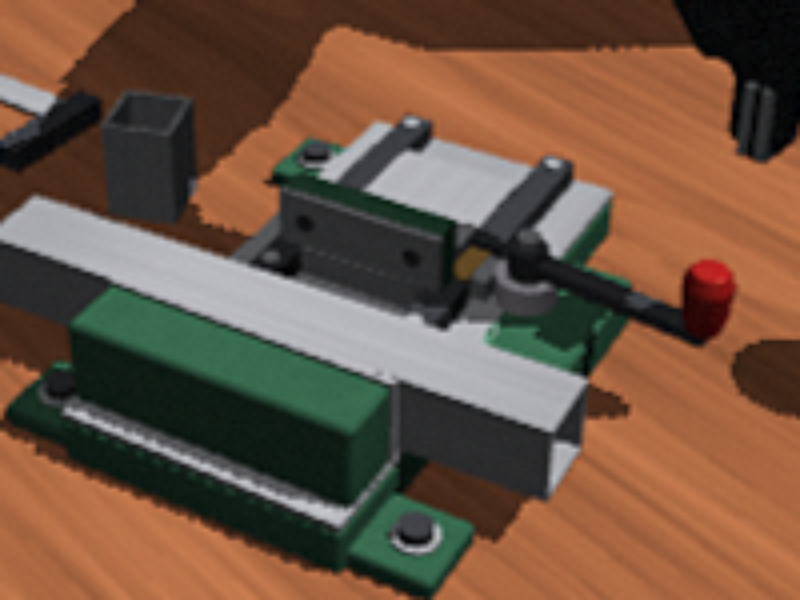

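Released: the lever bar runs from hub (312,388) to knob (148,422), matching c≈1.7. Now to the jaw's rear.

drive_tool:
  moves:
    - [[0.002,-0.035,0.006,-0.03,0,0,255],[0.007,-0.069,0.012,-0.06,0,0,255],[0.011,-0.104,0.017,-0.09,0,0,255],[0.015,-0.138,0.023,-0.12,0,0,255],[0.018,-0.173,0.028,-0.15,0,0,255]]

```text
clock: 8.6
tcp_pos: [0.5513, 0.0663, 0.1193]
orientation: [0.698, -0.121, 0.696, 0.119]
wrist_force: [1.2, 0.8, 0.2]
finger_gap: 0.0001
```

```bash
python3 - <<'E'
from plan import *
show()
s,p,R=cur();M=R.as_matrix()
go(V(-.065,0,.056),YAW-np.arctan2(M[1,2],M[0,2]))
E
```

```text
t 8.6 tcp [0.5513 0.0663 0.1193] vise [np.float64(-0.0667), np.float64(-0.001)] head 0.342 down [ 0.004 -0.003 -1.   ] F [1.2 0.8 0.2] gap 0.0 q [-0.02  0.33 -0.21  1.03 -0.   -0.37]
[0.013, 0.0, 0.0, 0.0, 0.003, 0.004, 255]
[0.025, 0.0, 0.001, 0.001, 0.003, 0.004, 255]
[0.038, 0.001, 0.001, 0.001, 0.003, 0.004, 255]
[0.051, 0.001, 0.001, 0.002, 0.003, 0.004, 255]
[0.063, 0.001, 0.001, 0.002, 0.003, 0.004, 255]
```

drive_tool:
  moves:
    - [[0.013,0,0,0,0,0,255],[0.025,0,0.001,0,0,0,255],[0.038,0.001,0.001,0,0,0,255],[0.051,0.001,0.001,0,0,0,255],[0.063,0.001,0.001,0,0.003,0.004,255]]

```text
clock: 9.22
tcp_pos: [0.5518, 0.0681, 0.0553]
orientation: [0.696, -0.121, 0.697, 0.121]
wrist_force: [-1.0, 0.4, 0.4]
finger_gap: -0.0
```

```bash
python3 - <<'E'
from plan import *
show()
im=cams.read_camera("scene");o=(180,130); cv2.imwrite(f"pics/scene5.png",cv2.resize(im[o[1]:o[1]+150,o[0]:o[0]+200],None,fx=4,fy=4))
plan([(V(x,0,.056),YAW) for x in (-.055,-.045,-.037,-.029,-.021)])
E
```

```text
t 9.22 tcp [0.5518 0.0681 0.0553] vise [np.float64(-0.0657), np.float64(0.0006)] head 0.343 down [-0.001  0.    -1.   ] F [-1.   0.4  0.4] gap -0.0 q [-0.02  0.39 -0.29  0.89  0.   -0.36]
[-0.002, -0.001, 0.011, 0.003, -0.003, -0.001, 255]
[-0.002, -0.001, 0.021, 0.003, -0.003, -0.001, 255]
[-0.002, -0.001, 0.029, 0.003, -0.003, -0.001, 255]
[-0.002, -0.001, 0.037, 0.003, -0.003, -0.001, 255]
[-0.002, -0.001, 0.045, 0.003, -0.003, -0.001, 255]
```

View pics/scene5.png

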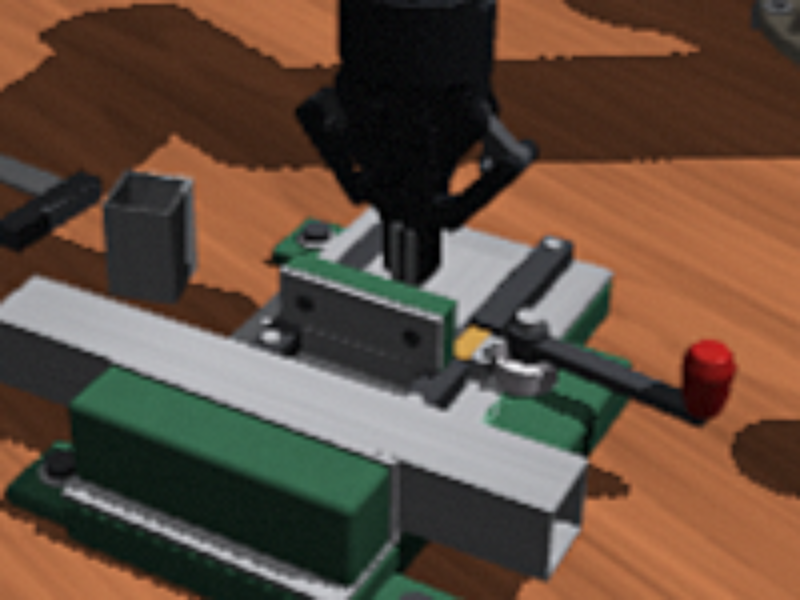

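Fingertips (410,275) sit behind the jaw, at mid-width. Push forward.

drive_tool:
  moves:
    - [[0,0,0.01,0,0,0,255],[0,-0.001,0.019,0,0,0,255],[0,-0.001,0.027,0,0,0,255],[0,-0.001,0.035,0,0,0,255],[0,-0.001,0.043,0,0,0,255]]

```text
clock: 9.9
tcp_pos: [0.592, 0.0813, 0.0539]
orientation: [0.695, -0.12, 0.698, 0.121]
wrist_force: [-2.7, -2.1, 2.6]
finger_gap: -0.0
```

```bash
python3 - <<'E'
from plan import *
show()
plan([(V(x,0,.056),YAW) for x in (-.018,-.013,-.008,-.003,.002)])
E
```

```text
t 9.9 tcp [0.592  0.0813 0.0539] vise [np.float64(-0.0233), np.float64(-0.0004)] head 0.342 down [-0.004 -0.    -1.   ] F [-2.7 -2.1  2.6] gap -0.0 q [ 0.    0.47 -0.18  0.93 -0.   -0.34]
[-0.002, 0.0, 0.005, 0.003, -0.004, -0.001, 255]
[-0.002, 0.0, 0.01, 0.003, -0.004, -0.001, 255]
[-0.002, 0.0, 0.015, 0.003, -0.004, -0.001, 255]
[-0.002, 0.0, 0.02, 0.003, -0.004, -0.001, 255]
[-0.002, 0.0, 0.025, 0.003, -0.004, -0.001, 255]
```

drive_tool:
  moves:
    - [[-0.002,0,0.005,0,-0.004,0,255],[-0.002,0,0.01,0,-0.004,0,255],[-0.002,0,0.015,0,-0.004,0,255],[-0.002,0,0.02,0,-0.004,0,255],[-0.002,0,0.024,0,-0.004,0,255]]

```text
clock: 10.52
tcp_pos: [0.6147, 0.0896, 0.0555]
orientation: [0.697, -0.12, 0.697, 0.121]
wrist_force: [-3.0, -1.2, -3.0]
finger_gap: 0.0001
```

```bash
python3 - <<'E'
from plan import *
show()
im=cams.read_camera("scene");o=(180,130); cv2.imwrite(f"pics/scene6.png",cv2.resize(im[o[1]:o[1]+150,o[0]:o[0]+200],None,fx=4,fy=4))
plan([(V(x,0,.056),YAW) for x in (.004,.006,.008,.010,.012)])
E
```

```text
t 10.53 tcp [0.6147 0.0896 0.0555] vise [np.float64(0.0008), np.float64(-0.0001)] head 0.343 down [-0.001  0.002 -1.   ] F [-3.  -1.2 -3. ] gap 0.0 q [ 0.01  0.5  -0.11  0.96  0.   -0.33]
[0.0, 0.0, 0.002, 0.003, 0.001, -0.001, 255]
[0.0, 0.0, 0.004, 0.003, 0.001, -0.001, 255]
[0.0, 0.0, 0.006, 0.003, 0.001, -0.001, 255]
[0.0, 0.0, 0.008, 0.003, 0.001, -0.001, 255]
[0.0, 0.0, 0.01, 0.003, 0.001, -0.001, 255]
```

View pics/scene6.png

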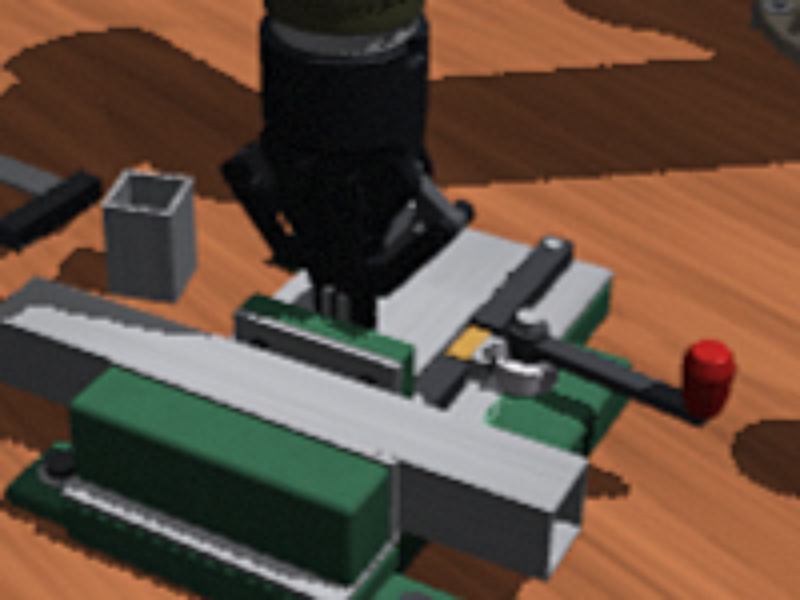

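drive_tool:
  moves:
    - [[0,0,0.002,0,0,0,255],[0,0,0.004,0,0,0,255],[0,0,0.006,0,0,0,255],[0,0,0.008,0,0,0,255],[0,0,0.01,0,0,0,255]]

```text
clock: 11.2
tcp_pos: [0.6239, 0.0928, 0.0557]
orientation: [0.696, -0.12, 0.697, 0.121]
wrist_force: [-6.5, -1.5, 1.6]
finger_gap: 0.0002
```

```bash
python3 -c "
from plan import *
show()"
```

```text
t 11.2 tcp [0.6239 0.0928 0.0557] vise [np.float64(0.0106), np.float64(-0.0001)] head 0.342 down [-0.001  0.001 -1.   ] F [-6.5 -1.5  1.6] gap 0.0 q [ 0.02  0.52 -0.08  0.97  0.   -0.32]
```

drive_tool:
  moves:
    - [[0,0,0.0015,0,0,0,255],[0,0,0.0025,0,0,0,255],[0,0,0.0035,0,0,0,255],[0,0,0.0045,0,0,0,255],[0,0,0.005,0,0,0,255]]

```text
clock: 11.82
tcp_pos: [0.627, 0.0939, 0.0557]
orientation: [0.695, -0.12, 0.698, 0.121]
wrist_force: [-7.6, -3.4, 1.9]
finger_gap: 0.0002
```

```bash
python3 -c "
from plan import *
show()"
```

```text
t 11.82 tcp [0.627  0.0939 0.0557] vise [np.float64(0.0139), np.float64(-0.0001)] head 0.342 down [-0.004 -0.    -1.   ] F [-7.6 -3.4  1.9] gap 0.0 q [ 0.02  0.53 -0.07  0.98  0.   -0.32]
```

drive_tool:
  moves:
    - [[0,0,0.002,0,0,0,255],[0,0,0.003,0,0,0,255],[0,0,0.004,0,0,0,255],[0,0,0.004,0,0,0,255],[0,0,0.004,0,0,0,255]]

```text
clock: 12.45
tcp_pos: [0.6279, 0.0943, 0.0558]
orientation: [0.693, -0.12, 0.7, 0.12]
wrist_force: [-11.1, -4.3, 5.5]
finger_gap: 0.0003
```

```bash
python3 -c "
from plan import *
show()"
```

```text
t 12.45 tcp [0.6279 0.0943 0.0558] vise [np.float64(0.0149), np.float64(-0.0001)] head 0.342 down [-0.009 -0.002 -1.   ] F [-11.1  -4.3   5.5] gap 0.0 q [ 0.02  0.53 -0.06  0.99 -0.   -0.32]
```

drive_tool:
  moves:
    - [[0,0,0.003,0,0,0,255],[0,0,0.006,0,0,0,255],[0,0,0.008,0,0,0,255],[0,0,0.008,0,0,0,255],[0,0,0.008,0,0,0,255]]

```text
clock: 13.08
tcp_pos: [0.6278, 0.0943, 0.0558]
orientation: [0.688, -0.121, 0.705, 0.118]
wrist_force: [-24.0, -9.5, 15.7]
finger_gap: -0.0
```

```bash
python3 - <<'E'
from plan import *
show()
im=cams.read_camera("top");o=(120,120); cv2.imwrite(f"pics/top7.png",cv2.resize(im[o[1]:o[1]+150,o[0]:o[0]+200],None,fx=4,fy=4))
im=cams.read_camera("scene");o=(180,150); cv2.imwrite(f"pics/scene7.png",cv2.resize(im[o[1]:o[1]+150,o[0]:o[0]+200],None,fx=4,fy=4))
E
```

```text
t 13.07 tcp [0.6278 0.0943 0.0558] vise [np.float64(0.0147), np.float64(-0.0)] head 0.34 down [-0.023 -0.007 -1.   ] F [-24.   -9.5  15.7] gap -0.0 q [ 0.03  0.54 -0.04  1.01 -0.01 -0.31]
```

View pics/top7.png

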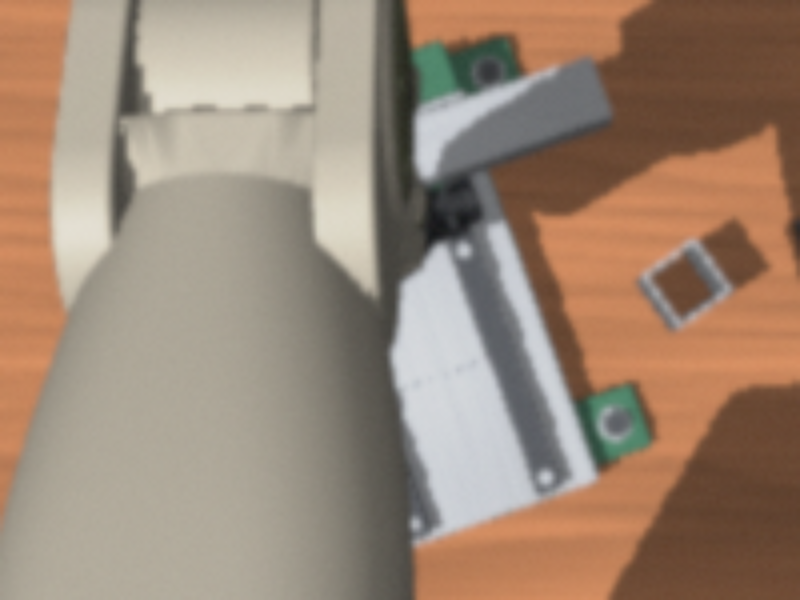

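View pics/scene7.png

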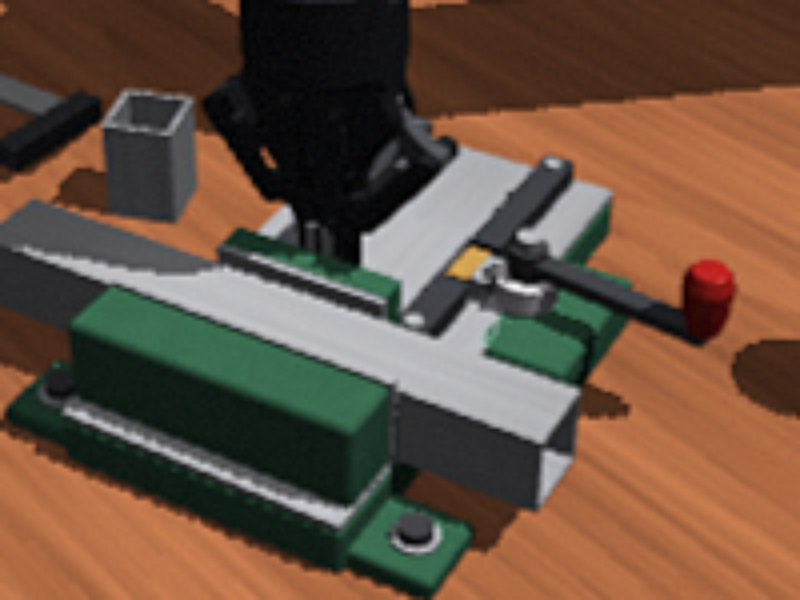

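The force went from 12 to 26 N with no further motion at x≈0.0148, so the jaw is closed on the tube. Retreat and rise.

drive_tool:
  moves:
    - [[0,0,-0.004,0,0,0,255],[0,0,-0.015,0,0.02,0,255],[-0.015,0,-0.025,0,0.02,0,255],[-0.04,0,-0.025,0,0.02,0,255],[-0.07,0,-0.025,0,0.02,0,255]]

```text
clock: 13.8
tcp_pos: [0.606, 0.0865, 0.128]
orientation: [0.682, -0.122, 0.712, 0.117]
wrist_force: [-0.1, -0.2, -0.5]
finger_gap: -0.0002
```

```bash
python3 - <<'E'
from plan import *
show()
im=cams.read_camera("scene");o=(180,150); cv2.imwrite(f"pics/scene8.png",cv2.resize(im[o[1]:o[1]+150,o[0]:o[0]+200],None,fx=4,fy=4))
pos,h=knobpush(1.7,.040,.12,-1); print(pos,h)
s,p,R=cur();M=R.as_matrix()
go(pos,h-np.arctan2(M[1,2],M[0,2]))
E
```

```text
t 13.8 tcp [0.606  0.0865 0.128 ] vise [np.float64(-0.0084), np.float64(-0.0001)] head 0.34 down [-0.041 -0.014 -0.999] F [-0.1 -0.2 -0.5] gap -0.0 q [ 0.02  0.47  0.02  1.16 -0.01 -0.32]
[0.56096957 0.24470924 0.12      ] 0.21066764601314003
[0.002, 0.033, 0.002, 0.026, -0.037, 0.002, 255]
[0.005, 0.066, 0.003, 0.052, -0.037, 0.003, 255]
[0.007, 0.099, 0.005, 0.078, -0.037, 0.003, 255]
[0.01, 0.132, 0.007, 0.104, -0.037, 0.004, 255]
[0.012, 0.165, 0.008, 0.129, -0.037, 0.004, 255]
```

View pics/scene8.png

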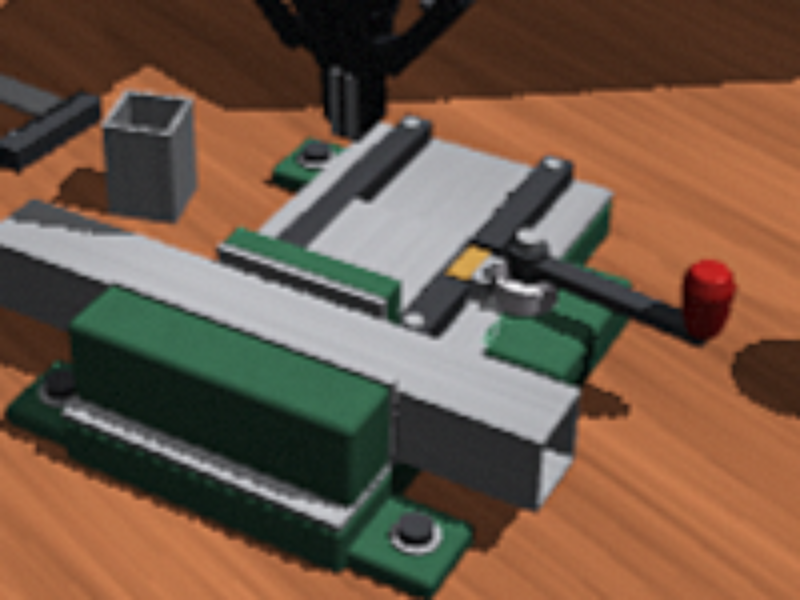

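The jaw stays against the tube (pale gap gone at 320,300). Move beyond the knob (outer side).

drive_tool:
  moves:
    - [[0.002,0.033,0.002,0.026,-0.037,0,255],[0.005,0.066,0.003,0.052,-0.037,0,255],[0.007,0.099,0.005,0.078,-0.037,0,255],[0.01,0.132,0.007,0.104,-0.037,0,255],[0.012,0.165,0.008,0.13,-0.037,0,255]]

```text
clock: 14.48
tcp_pos: [0.5609, 0.246, 0.1213]
orientation: [0.704, -0.075, 0.702, 0.073]
wrist_force: [0.2, 0.4, -0.3]
finger_gap: 0.0
```

```bash
python3 - <<'E'
from plan import *
show()
pos,h=knobpush(1.7,.040,.065,-1); print(pos,h)
s,p,R=cur();M=R.as_matrix()
go(pos,h-np.arctan2(M[1,2],M[0,2]))
E
```

```text
t 14.47 tcp [0.5609 0.246  0.1213] vise [np.float64(0.0022), np.float64(0.1653)] head 0.21 down [ 0.004 -0.003 -1.   ] F [ 0.2  0.4 -0.3] gap 0.0 q [ 0.28  0.43 -0.05  1.08 -0.    0.07]
[0.56096957 0.24470924 0.065     ] 0.21066764601314003
[0.011, 0.0, 0.0, 0.0, 0.003, 0.004, 255]
[0.023, 0.0, 0.0, 0.0, 0.003, 0.004, 255]
[0.034, -0.001, 0.0, -0.001, 0.003, 0.004, 255]
[0.045, -0.001, 0.0, -0.001, 0.003, 0.004, 255]
[0.056, -0.001, 0.0, -0.001, 0.003, 0.004, 255]
```

drive_tool:
  moves:
    - [[0.011,0,0,0,0.003,0.004,255],[0.023,0,0,0,0.003,0.004,255],[0.034,-0.001,0,0,0.003,0.004,255],[0.045,-0.001,0,0,0.003,0.004,255],[0.056,-0.001,0,0,0.003,0.004,255]]

```text
clock: 15.1
tcp_pos: [0.5614, 0.2442, 0.0644]
orientation: [0.703, -0.073, 0.703, 0.074]
wrist_force: [-1.0, 1.0, 0.0]
finger_gap: -0.0003
```

```bash
python3 - <<'E'
from plan import *
show()
im=cams.read_camera("scene");o=(180,130); cv2.imwrite(f"pics/scene9.png",cv2.resize(im[o[1]:o[1]+150,o[0]:o[0]+200],None,fx=4,fy=4))
plan([knobpush(c,.0225,.065,-1) for c in (1.8,1.7,1.6,1.5,1.4)])
E
```

```text
t 15.1 tcp [0.5614 0.2442 0.0644] vise [np.float64(0.0022), np.float64(0.1634)] head 0.209 down [-0.  0. -1.] F [-1.  1.  0.] gap -0.0 q [ 0.28  0.48 -0.13  0.96  0.    0.07]
[-0.002, -0.002, -0.007, 0.098, -0.003, 0.0, 255]
[-0.002, 0.001, -0.017, -0.002, -0.003, 0.0, 255]
[-0.002, 0.002, -0.026, -0.102, -0.003, 0.0, 255]
[-0.002, 0.003, -0.036, -0.202, -0.003, 0.0, 255]
[-0.002, 0.003, -0.046, -0.302, -0.003, -0.001, 255]
```

View pics/scene9.png

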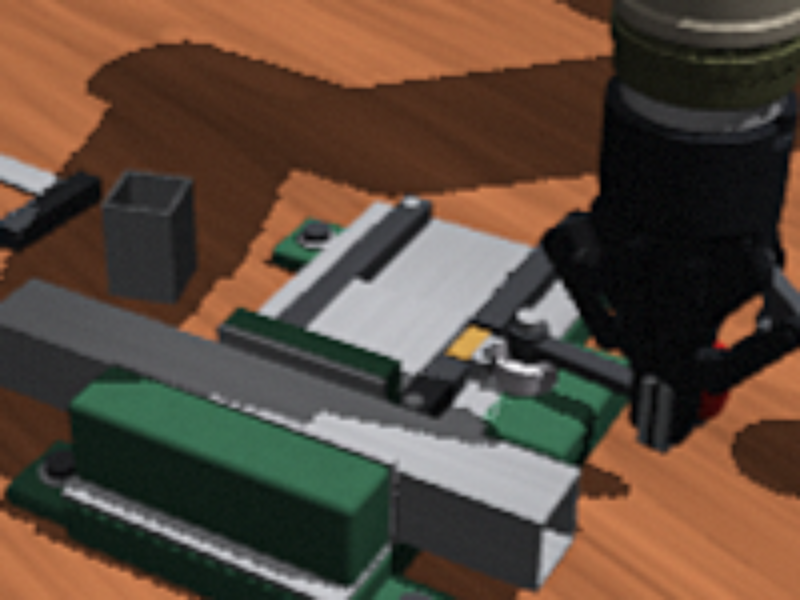

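Fingertips (655,430) are on the tube side of the knob (red at 715,380), clear of the tube. Swing back.

drive_tool:
  moves:
    - [[-0.001,0,-0.007,0,0,0,255],[-0.001,0.001,-0.017,0,0,0,255],[-0.001,0.002,-0.026,-0.1,0,0,255],[-0.001,0.003,-0.036,-0.2,0,0,255],[-0.001,0.003,-0.046,-0.3,0,0,255]]

```text
clock: 15.78
tcp_pos: [0.5149, 0.2376, 0.0648]
orientation: [0.684, -0.179, 0.684, 0.179]
wrist_force: [1.1, -0.3, 0.7]
finger_gap: -0.0001
```

```bash
python3 - <<'E'
from plan import *
show()
plan([knobpush(c,.0225,.065,-1) for c in (1.3,1.2,1.1,1.,.9)])
E
```

```text
t 15.78 tcp [0.5149 0.2376 0.0648] vise [np.float64(-0.0439), np.float64(0.1727)] head 0.512 down [-0.  0. -1.] F [ 1.1 -0.3  0.7] gap -0.0 q [ 0.29  0.4  -0.25  0.92  0.   -0.22]
[0.0, 0.002, -0.01, -0.098, 0.0, 0.0, 255]
[0.0, 0.002, -0.019, -0.198, 0.0, 0.0, 255]
[0.0, 0.002, -0.029, -0.298, 0.0, 0.0, 255]
[0.0, 0.001, -0.039, -0.398, 0.0, 0.0, 255]
[0.0, -0.001, -0.048, -0.498, 0.0, 0.0, 255]
```

drive_tool:
  moves:
    - [[0,0.002,-0.01,-0.1,0,0,255],[0,0.002,-0.019,-0.2,0,0,255],[0,0.002,-0.029,-0.3,0,0,255],[0,0.001,-0.039,-0.4,0,0,255],[0,-0.001,-0.048,-0.5,0,0,255]]

```text
clock: 16.4
tcp_pos: [0.4735, 0.2137, 0.0657]
orientation: [0.619, -0.344, 0.617, 0.344]
wrist_force: [0.8, 0.8, 0.6]
finger_gap: 0.0001
```

```bash
python3 - <<'E'
from plan import *
show()
im=cams.read_camera("scene");o=(180,130); cv2.imwrite(f"pics/scene10.png",cv2.resize(im[o[1]:o[1]+150,o[0]:o[0]+200],None,fx=4,fy=4))
plan([knobpush(c,.0225,.065,-1) for c in (.8,.7,.6,.5,.4)])
E
```

```text
t 16.4 tcp [0.4735 0.2137 0.0657] vise [np.float64(-0.091), np.float64(0.164)] head 1.016 down [ 0.002  0.001 -1.   ] F [0.8 0.8 0.6] gap 0.0 q [ 0.27  0.32 -0.38  0.87  0.   -0.75]
[0.001, 0.001, -0.009, -0.092, 0.0, 0.0, 255]
[0.001, 0.002, -0.019, -0.192, 0.0, 0.0, 255]
[0.001, 0.002, -0.029, -0.292, 0.0, 0.0, 255]
[0.001, 0.001, -0.038, -0.392, 0.0, 0.0, 255]
[0.001, -0.001, -0.048, -0.492, 0.0, 0.0, 255]
```

View pics/scene10.png

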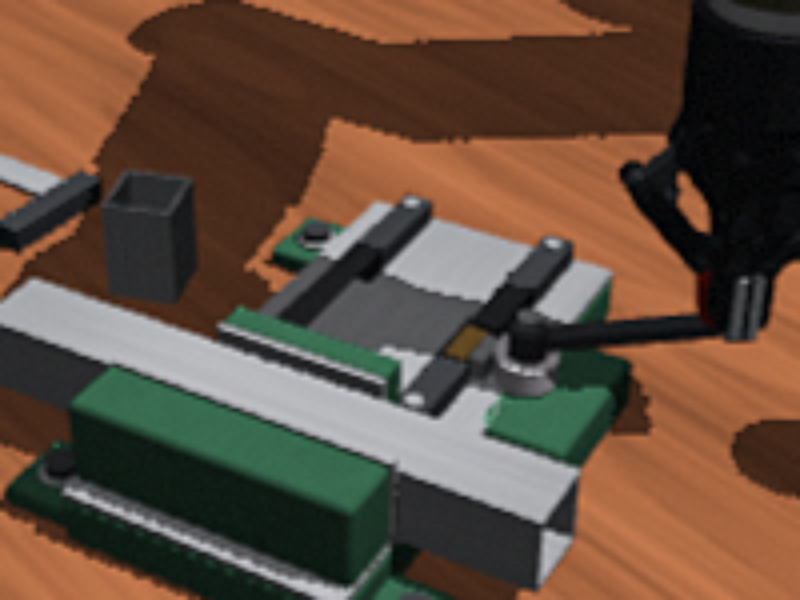

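Lever about halfway back, knob (710,295) in front of the fingertips; jaw unchanged. Continue.

drive_tool:
  moves:
    - [[0.001,0.001,-0.009,-0.092,0,0,255],[0.001,0.002,-0.019,-0.192,0,0,255],[0.001,0.002,-0.029,-0.292,0,0,255],[0.001,0.001,-0.038,-0.392,0,0,255],[0.001,-0.001,-0.048,-0.492,0,0,255]]

```text
clock: 17.08
tcp_pos: [0.4484, 0.1724, 0.0654]
orientation: [0.515, -0.485, 0.513, 0.486]
wrist_force: [1.3, 4.6, 0.8]
finger_gap: -0.0002
```

```bash
python3 - <<'E'
from plan import *
show()
plan([knobpush(c,.0225,.065,-1) for c in (.3,.2,.1,0.03,-0.02)])
E
```

```text
t 17.07 tcp [0.4484 0.1724 0.0654] vise [np.float64(-0.1284), np.float64(0.1334)] head 1.513 down [ 0.003  0.003 -1.   ] F [1.3 4.6 0.8] gap -0.0 q [ 0.2   0.25 -0.47  0.84  0.   -1.32]
[0.0, 0.002, -0.01, -0.097, 0.003, 0.002, 255]
[0.0, 0.003, -0.02, -0.197, 0.003, 0.003, 255]
[0.0, 0.003, -0.03, -0.297, 0.002, 0.003, 255]
[0.0, 0.002, -0.037, -0.367, 0.002, 0.003, 255]
[0.0, 0.001, -0.041, -0.417, 0.002, 0.003, 255]
```

drive_tool:
  moves:
    - [[0,0.002,-0.01,-0.1,0,0,255],[0,0.003,-0.02,-0.2,0,0,255],[0,0.003,-0.03,-0.3,0,0,255],[0,0.002,-0.037,-0.37,0,0,255],[0,0.001,-0.041,-0.4,0,0,255]]

```text
clock: 17.7
tcp_pos: [0.4444, 0.1325, 0.0659]
orientation: [0.409, -0.578, 0.405, 0.578]
wrist_force: [-3.2, 13.0, 2.9]
finger_gap: -0.0003
```

```bash
python3 - <<'E'
from plan import *
show()
E
```

```text
t 17.7 tcp [0.4444 0.1325 0.0659] vise [np.float64(-0.1454), np.float64(0.0972)] head 1.914 down [ 0.003  0.006 -1.   ] F [-3.2 13.   2.9] gap -0.0 q [ 0.11  0.22 -0.51  0.83  0.01 -1.8 ]
```

drive_tool:
  moves:
    - [[0,0,-0.003,0,0,0,255],[0,0,-0.005,0,0,0,255],[0,0,-0.006,0,0,0,255],[0,0,-0.006,0,0,0,255],[0,0,-0.006,0,0,0,255]]

```text
clock: 18.32
tcp_pos: [0.4444, 0.1325, 0.0661]
orientation: [0.412, -0.575, 0.401, 0.582]
wrist_force: [-3.1, 21.7, -0.1]
finger_gap: 0.0003
```

```bash
python3 - <<'E'
from plan import *
show()
E
```

```text
t 18.32 tcp [0.4444 0.1325 0.0661] vise [np.float64(-0.1454), np.float64(0.0972)] head 1.917 down [ 0.     0.018 -1.   ] F [-3.1 21.7 -0.1] gap 0.0 q [ 0.1   0.22 -0.51  0.84  0.02 -1.81]
```

At the stop: the force rose to 22 N with no motion. Back off sideways (+z tool), then rise.

drive_tool:
  moves:
    - [[0,0,0.005,0,0,0,255],[0,0,0.015,0,0,0,255],[-0.015,0,0.022,0,0,0,255],[-0.05,0,0.022,0,0,0,255],[-0.09,0,0.022,0,0,0,255]]

```text
clock: 18.95
tcp_pos: [0.4361, 0.1516, 0.1571]
orientation: [0.411, -0.575, 0.402, 0.582]
wrist_force: [0.9, -0.4, -0.1]
finger_gap: 0.0
```

```bash
python3 - <<'E'
from plan import *
show()
go((.40,-.1,.22),-.6)
E
```

```text
t 18.95 tcp [0.4361 0.1516 0.1571] vise [np.float64(-0.1469), np.float64(0.1179)] head 1.916 down [-0.001  0.017 -1.   ] F [ 0.9 -0.4 -0.1] gap 0.0 q [ 0.15  0.13 -0.37  1.06  0.02 -1.77]
[-0.013, 0.024, -0.045, 0.12, 0.017, 0.004, 255]
[-0.027, 0.048, -0.089, 0.24, 0.017, 0.003, 255]
[-0.04, 0.071, -0.134, 0.36, 0.017, 0.002, 255]
[-0.054, 0.095, -0.179, 0.48, 0.017, 0.001, 255]
[-0.067, 0.119, -0.223, 0.6, 0.018, 0.0, 255]
```

drive_tool:
  moves:
    - [[-0.013,0.024,-0.045,0.12,0,0,255],[-0.027,0.048,-0.089,0.24,0,0,255],[-0.04,0.071,-0.134,0.36,0,0,255],[-0.054,0.095,-0.179,0.48,0,0,255],[-0.067,0.119,-0.223,0.6,0,0,255]]

```text
clock: 19.58
tcp_pos: [0.3992, -0.1012, 0.2206]
orientation: [0.564, -0.427, 0.557, 0.436]
wrist_force: [0.6, 0.3, 0.6]
finger_gap: 0.0003
```

```bash
python3 - <<'E'
from plan import *
show()
im=cams.read_camera("top");cv2.imwrite("pics/topF.png",im);o=(120,120); cv2.imwrite(f"pics/top11.png",cv2.resize(im[o[1]:o[1]+150,o[0]:o[0]+200],None,fx=4,fy=4))
im=cams.read_camera("scene");cv2.imwrite("pics/sceneF.png",im);o=(180,150); cv2.imwrite(f"pics/scene11.png",cv2.resize(im[o[1]:o[1]+150,o[0]:o[0]+200],None,fx=4,fy=4))
E
```

```text
t 19.57 tcp [ 0.3992 -0.1012  0.2206] vise [np.float64(-0.2659), np.float64(-0.1082)] head 1.311 down [ 0.     0.016 -1.   ] F [0.6 0.3 0.6] gap 0.0 q [-0.45  0.01 -0.35  1.22  0.01 -1.77]
```

View pics/top11.png

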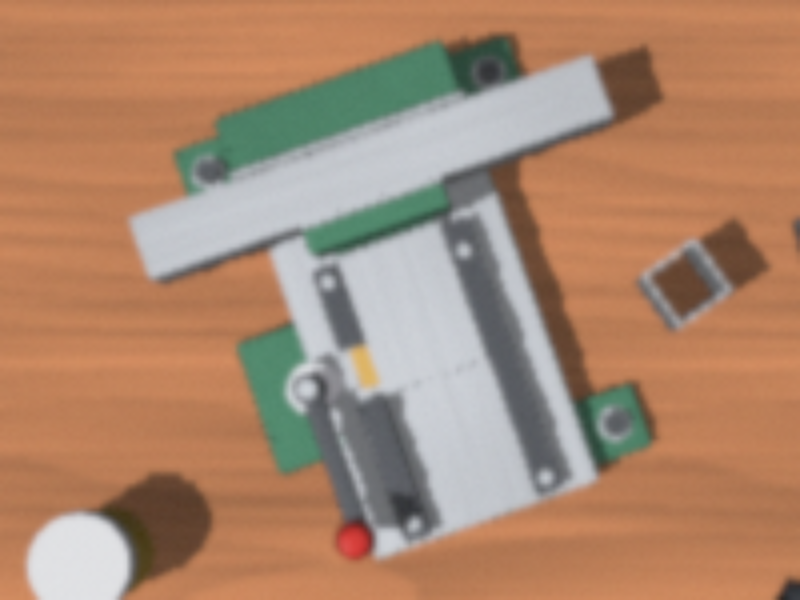

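View pics/scene11.png

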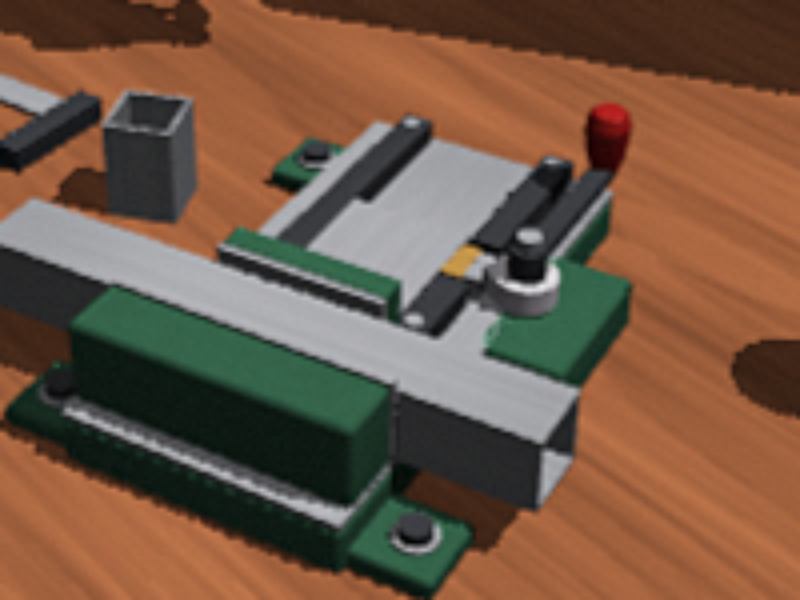

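```bash
python3 - <<'E'
from plan import *
im=cv2.imread("pics/topF.png")
T4=lambda x,y:np.array((120+x/4,120+y/4))
# jaw rear top edge corners predicted at jaw .075 / .073 ; knob at c=0
for j in(.075,.072): print(j,[((proj("top",V(-.05+j,y,.08))[0]-120)*4).round(0).tolist() for y in(.045,-.045)])
for c in(0,.05): print(c,((proj("top",V(-.05-.095*np.cos(c),.075+.095*np.sin(c),.084))[0]-120)*4).round(1))
a=cv2.imread("pics/top0.png").astype(int);b=im.astype(int)
for nm,(x0,x1,y0,y1) in dict(tin=(125,160,244,276),off=(279,304,178,203),sq=(317,371,172,204)).items():
    print(nm,np.abs(a-b)[y0:y1,x0:x1].mean().round(1))
for q in("tin","offcut","try_square"):
  r=finder.regions_of("top",q); print(q,[(round(d["conf"],2),d["point"]) for d in r[:1]])
E
```

```text
0.075 [[310.0, 257.0], [451.0, 208.0]]
0.072 [[312.0, 262.0], [453.0, 213.0]]
0 [353.8 542.9]
0.05 [346.1 545.4]
tin 4.9
off 4.4
sq 5.1
tin [(0.85, [142.1, 259.2])]
offcut [(0.54, [294.3, 186.7])]
try_square [(0.64, [339.1, 190.4])]
```

```bash
python3 -c "
from h import *
print(env.hand_in()); print(readout.get_state()['clock'])"
```

```text
the job is handed in; nothing more can be done
None
the job is handed in; nothing more can be done
```

The tube is clamped and the job is handed in at about 20 s of the 72 s allowed. With closed fingertips only, I swung the lever out to its stop, pushed the jaw forward until the tube seated, then swung the lever back to its stop.

- **Release:** the push force on the knob rose to about 10 N at the predicted 1.70 rad, and the picture agreed with that lever angle.
- **Jaw:** moving it took 3 N at first and about 8 N once it pushed the tube. The force then rose from 12 to 26 N with no more travel. The last top picture puts the rear edge of the jaw where a travel of about 0.075 m predicts, to within the 2 mm calibration.
- **Lock:** the push on the knob rose from about 13 to 22 N with no motion, and the knob shows where a cam angle of 0 predicts. The jaw was still closed on the tube afterwards.
- **Tube:** it lies parallel to the fixed jaw in the last pictures, with no visible gap.
- **Bystanders:** the tin, offcut and try square showed no visible shift in the last top picture. The finder's points for the tin and offcut moved less than 2 pixels. The try square's point moved about 5 pixels, which I took as finder noise, because the picture differences around all three were small and alike.

The arm ended clear of everything, about 0.22 m above the bench. No check failed. I could not read the cam angle or jaw travel directly, so both are inferred from the pictures and the forces.

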